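Load a slide holder under the sprung clips of a slide viewer

TASK

Load the slide holder that has two round holes onto the sloping deck of the slide viewer: keep its tail raised above the two pins, push its nose gently under both spring clips until they ride over its front lip and snap down into the groove and the nose is fully home against the end stop, then lower the tail so that both holes drop over the two pins and the holder lies flat on the deck. The clips, stop and pins sit on a clamped carriage that is set a little differently each time, so feel for the stop. Let go of the holder at the end, do not press hard on the viewer with it, and leave the other holder and the things standing around where they are.

Things in the scene. Friction and masses are not known exactly. Their poses are not given: they have to be found in the camera images.
- holder: Slide holder to load: flat aluminium plate 130 (x) x 50 (y) x 6 mm, about 90 g, glass in its middle, lying flat at the start. Origin: centre of its underside; x to its nose (edge at +65 mm), z up. Upright grey grip fin at x -33 to -23 mm, 34 mm wide along y, top 40 mm above the underside. Two round through holes, 8.4 mm, at x -54, y +16 and -16 mm
- holder_fin (a point): Middle of the holder's grip fin: x -28, y 0, z 28 mm in the holder's frame. The fin is 10 mm thick along the holder's x: pinch it here
- holder_nose (a point): Middle of the holder's nose edge at its underside (x +65, z 0 mm in the holder's frame). The nose edge is 3 mm thick and ramps up over 9 mm to a lip 6 mm thick, x 53 to 56 mm; behind the lip a cross groove, x 31 to 53 mm, leaves 3 mm of thickness
- spare: The other slide holder, not to be moved: shorter and broader, 96 x 62 x 6 mm, no holes, no groove, fin 22 mm tall. Origin: centre of its underside
- deck: Sloping deck of the viewer: 30 degrees, lower edge roughly to the robot's left. Origin 75 mm above the worktop; x up the slope, y left, z out of the deck. Its carriage plate, 180 x 66 mm, top face in this frame's x-y plane, runs on rails along x and is clamped anywhere up to 10 mm either way of its mid place. The setting c (along x) is NOT reported: find it by touch or sight; the clamp holds against a push
- carriage_mid (a point): Where the face of the carriage's end stop stands when the carriage is at mid place (deck x +65, y 0, z 0 mm); the true face is at x 65 + c mm, 8 mm high, 56 mm wide. On the same carriage, always 119 mm down the slope from the stop's face, stand two pins at y +16 and -16 mm: 6 mm diameter, 7 mm tall, top 1 mm tapered
- home_mid (a point): Where the origin of a fully home holder would be with the carriage at mid place (the deck's origin); truly c further along x. Home: nose edge on the stop, holes over the pins, underside on the plate, holder's axes along the deck's. The pins block a holder slid up flat; pitched 8 degrees tail-up about its nose edge it passes over them
- viewer: The whole fixed slide viewer. Origin: centre of its foot (200 x 136 mm) on the worktop, under the deck's origin; x is the horizontal up-slope direction. A folded-back loupe, fixed, stands behind the upper edge, 186 mm high
- clip_left (a joint): Left (deck y +16 mm) spring clip on the carriage, rad, growing as it lifts. 10 mm wide; round nose 8 mm thick at deck x 47 + c mm, 1.5 mm off the plate at 0; lead-in turned up 25 degrees from x 46 + c down to 35 + c mm. 0.10 to 0.17 riding on the lip, 0.033 in the groove of a seated holder. Presses with 1.5 to 2.5 N; pushing a holder under both takes 4 to 11 N
- clip_right (a joint): Right (deck y -16 mm) spring clip, the same
- brown_vial: Small glass vial with green cap, 26 x 52 mm, bystander; origin at its foot
- saline: Clear bottle with a grey cap, 67 mm across, 148 mm tall, bystander; origin at its foot
- dressing_box: Pale carton 50 x 60 x 47 mm, bystander; origin at its foot
- small_jar: Open glass jar 54 mm across, 70 mm tall, bystander; origin at its foot
- swabs: White and blue carton 51 x 71 x 46 mm, bystander; origin at its foot

How it is judged:
By the outcome, as a careful person would: the job done as asked, in the order asked, and still so for the second after the job is handed in, with the robot touching nothing.
It also fails if it takes over 67 s, if anything falls off the work surface, if the arm or the gripper's body presses on something with over 40 N, if the wrist force passes 120 N, or if a joint passes its speed limit or range.

ROBOT

A 7-joint arm with a two-finger parallel gripper is mounted at the origin on a cart in front of the work surface, level with it; the furniture and walls round the work are solid. World frame = base frame: x ahead of the robot, y to its left, z up, the work surface at z = 0. Lengths are in m, angles in rad, forces in N, time in s.
With the tool pointing down it reaches from about 0.425 to 0.875 m from the base axis. Payload 8.4 kg.
Tool frame: the origin (TCP) lies on the centre line of the jaws, within the pads' length; the fingertips stand 11 mm ahead of it and the grasp point (between the pads) lies 8 mm behind it; z points along the fingers, y is the direction in which the jaws open and shut (so a half turn about z gives the same grasp; the last joint's range is limited). The gripper opens to 85 mm and grips with 20 to 120 N. Pads are 22 mm wide; open, the fingers measure 114 mm over their backs; the gripper's body (76 mm by 85 mm) begins 54 mm behind the grasp point. The pads swing forward as they close: fully open they stand 13 mm farther back than shut.
Start: joints at [-1.328, 0.333, 0.04, 1.465, -0.013, 1.343, -0.059], TCP at [0.218, 0.612, 0.242] pointing down, gripper open.
Joint ranges: [-2.58, 2.58], [-0.38, 2.09], [-1.3, 1.39], [0.25, 2.4], [-1.5, 4.64], [0.08, 2.09], [-2.65, 2.65]. Speed limits (rad/s): [2.22, 2.22, 2.79, 2.79, 3.14, 3.14, 3.14].

INTERFACE

Orientations are given as a 3x3 rotation matrix whose columns are the frame's x, y, z axes.
In Python, from bench import * gives the robot as it stands. The module is installed in compiled form; this text tells all that it offers.
- The arm moves only by the tool arm_command, never from a script. Its argument "deltas" is a list of rows, each a list of 5 numbers: the shift along the world's x, y, z in m, then the turn about the world's z in rad, then the opening in per cent of the stroke, from 0 (shut) to 100 (fully open). In form: [[dx, dy, dz, turn, hand], ...]. A call has 1 to 10 rows; each row shifts and turns the commanded pose from where the row before left it; what a row does not reach is not made up. A row lasts 1/12 s, in which the tool goes at most 41.7 mm and 7.16 degrees, less where a joint would pass 70% of its speed; a pose out of reach is approached as far as the arm can. A call is refused whole if a number of a shift passes 0.0417 or a number of a turn 0.125, either way. A call with a gripper value outside its range is refused whole. The fingers move at their own pace and stop on an object; "squeeze" is the grip in N (left out, the last holds). Time passes only in rows, so rows that do not move let the fingers close. It gives the time, the measured TCP pose, the force and the opening at its end, in the units of the state.
- sense(): the state, without advancing time (a new reading comes with each control period).
- camera(name): name is "side" or "top"; returns a dict with "frame" (480x640x3 uint8, red, green, blue), "camera_matrix" (3x3 intrinsics, pixels), "R" (3x3) and "t" (3): a world point X has camera coordinates R X + t. Camera axes: x right, y down, z forward; pixel columns grow to the right and rows downward; lengths in m; the calibration is good to about 2 mm. A picture is of the moment at which its call begins. There is no depth.
- hand_in(): hands the job in, once; it reports no verdict.
The state is a dict: "t": time; "q": joint angles; "qvel": joint speeds; "tau": joint torques, N m; "ee_pos": TCP position; "eef_rot": TCP orientation; "wrist_force": force on the tool from outside, world axes, zero at the start; "moment": the same for the moment, N m; "grip_width": finger opening in m.
Only numpy, scipy, OpenCV 4.12 (cv2) and the standard library are available. Lean on these libraries where they do the work, as an engineer would, in place of code of your own. Each camera call takes 0.05 s, during which the arm holds its last target. There are 200 camera calls.

## Working session

There is one attempt and no reset: what is moved stays moved. The work goes in short steps, Python scripts to look and compute and a tool call to move; the robot and the scene stay as the last step left them, time stands still between calls to the robot, and variables do not carry over. Pictures are saved under pics/ and viewed, about 8 in all and at most 12, crops included, and the job is handed in when it is done.

Besides the shell and the picture viewer there is one more tool, called after "Request:" as name([rows], argument=value, ...), one row to a line, values as JSON. arm_command: Moves the arm, as the interface text tells. Its arguments: {"type":"object","properties":{"deltas":{"type":"array","items":{"type":"array","items":{"type":"number"}}},"squeeze":{"type":"number"}},"required":["deltas"]}

```bash
mkdir -p pics
python3 - <<'E'
from bench import *
import cv2,numpy as np,pickle
s=sense();print({k:np.round(v,3).tolist() for k,v in s.items()})
for n in("side","top"):
    c=camera(n);cv2.imwrite(f"pics/{n}0.png",c["frame"][:,:,::-1]);pickle.dump(c,open(f"{n}.pkl","wb"))
    print(n,c["camera_matrix"].round(1).tolist(),c["R"].round(3).tolist(),c["t"].round(3).tolist(),(-c["R"].T@c["t"]).round(3))
E
```

```text
{'t': 0.0, 'q': [-1.328, 0.334, 0.04, 1.466, -0.013, 1.343, -0.059], 'qvel': [-0.002, 0.0, 0.001, 0.0, -0.001, 0.001, -0.001], 'tau': [0.0, -65.857, 1.366, -40.555, 0.017, 0.013, -0.0], 'ee_pos': [0.218, 0.612, 0.241], 'eef_rot': [[-0.942, 0.335, -0.0], [0.335, 0.942, -0.002], [-0.0, -0.002, -1.0]], 'wrist_force': [-0.561, 0.112, -0.205], 'moment': [-0.002, -0.008, 0.015], 'grip_width': 0.086}
side [[533.2, 0.0, 315.3], [0.0, 533.2, 237.8], [0.0, 0.0, 1.0]] [[0.982, -0.189, 0.006], [-0.062, -0.355, -0.933], [0.178, 0.916, -0.36]] [-0.532, 0.156, 1.387] [ 0.284 -1.315  0.648]
top [[494.2, 0.0, 312.8], [0.0, 494.2, 242.5], [0.0, 0.0, 1.0]] [[0.006, -1.0, 0.005], [-0.996, -0.006, -0.089], [0.089, -0.004, -0.996]] [-0.006, 0.536, 1.361] [0.412 0.003 1.404]
```

View pics/side0.png

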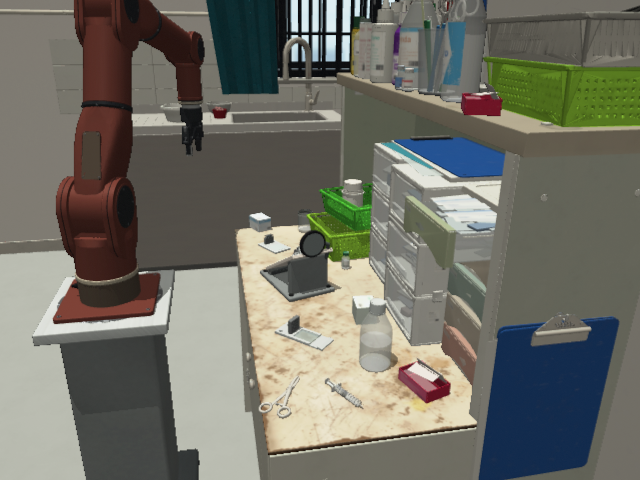

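View pics/top0.png

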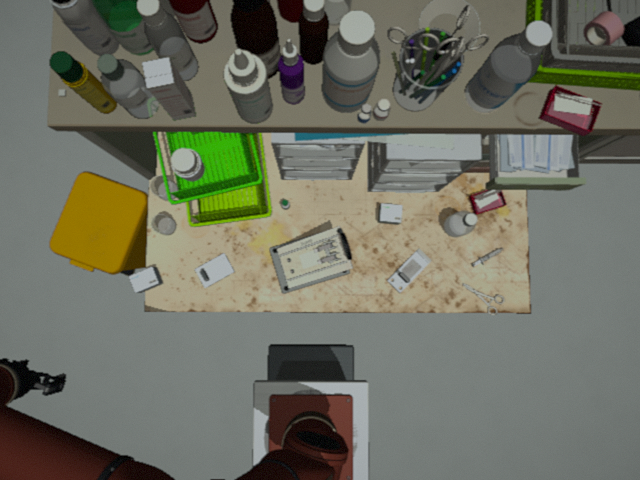

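Run:
```python
import cv2,numpy as np
t=cv2.imread("pics/top0.png");s=cv2.imread("pics/side0.png")
a=cv2.resize(t[215:305,255:365],None,fx=7,fy=6.5,interpolation=cv2.INTER_CUBIC)[:,:]
f=5
def up(i,x0,y0,w,h,f): return cv2.resize(i[y0:y0+h,x0:x0+w],None,fx=f,fy=f,interpolation=cv2.INTER_CUBIC)
A=up(t,265,215,100,85,4);B=up(t,380,240,65,60,5)[:300,:325]
C=up(s,255,225,90,75,4);D=up(s,270,310,70,45,5)
o=np.zeros((600,800,3),np.uint8)
for im,x,y in((A,0,0),(B,410,0),(C,0,300) if 0 else (C[:,:],0,340 if 0 else 300),(D,410,310)):
    h,w=im.shape[:2];h=min(h,600-y);w=min(w,800-x);o[y:y+h,x:x+w]=im[:h,:w]
o[:300,:400]=A[:300]
cv2.imwrite("pics/crop1.png",o)
```

```text
(no output)
```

View pics/crop1.png

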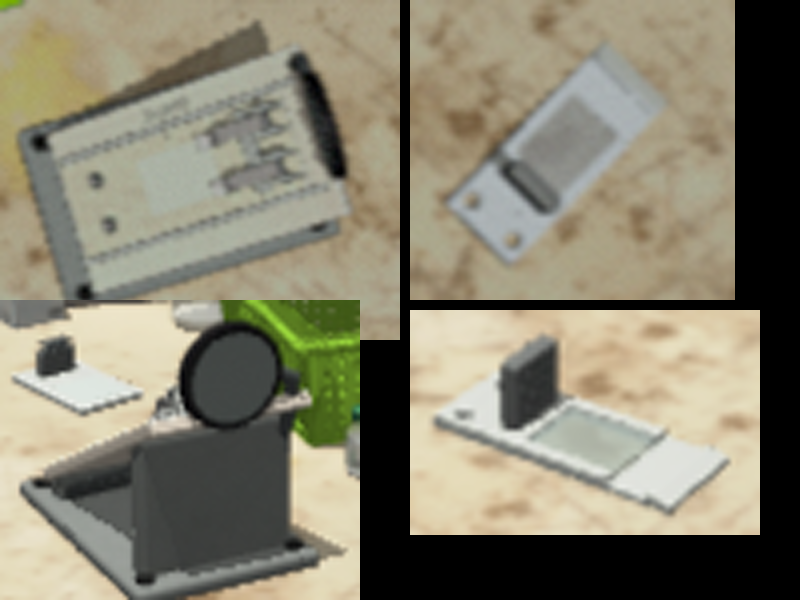

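```bash
cat > h.py <<'E'
import numpy as np,cv2,pickle
def ray(c,u,z):
    K,R,t=c["camera_matrix"],c["R"],c["t"];o=-R.T@t
    d=R.T@np.linalg.inv(K)@np.array([u[0],u[1],1.]);return o+d*(z-o[2])/d[2]
def proj(c,X):
    p=c["camera_matrix"]@(c["R"]@np.asarray(X)+c["t"]);return p[:2]/p[2]
def blob(img,u,r=4,sgn=-1):
    "centroid of dark (sgn -1) or bright spot within r px of u"
    g=cv2.cvtColor(img,cv2.COLOR_RGB2GRAY).astype(float);x0,y0=int(round(u[0])),int(round(u[1]))
    w=g[y0-r:y0+r+1,x0-r:x0+r+1];w=np.clip(sgn*(w-np.median(w))-8,0,None)
    yy,xx=np.mgrid[-r:r+1,-r:r+1];return np.array([x0+(w*xx).sum()/w.sum(),y0+(w*yy).sum()/w.sum()])
E
python3 - <<'E'
from h import *
c=pickle.load(open("top.pkl","rb"));im=c["frame"]
p=[blob(im,(288.7,260),3),blob(im,(292.2,271.2),3)];P=[ray(c,u,.054) for u in p]
print("pins px",np.round(p,2),np.round(P,4),"dist",np.linalg.norm(P[0]-P[1]),"mid",np.mean(P,0).round(4))
d=P[0]-P[1];print("yaw deck y->x from pins",np.degrees(np.arctan2(d[1],d[0]))-90)
# deck plate edges & foot corners (crop px/4+offset)
k=lambda x,y:(265+x/4,215+y/4)
for n,q,z in(("footLL",(20,130),.01),("footLR",(75,303),.01),("footR",(340,232),.01)):print(n,ray(c,k(*q),z).round(4))
for n,a,b in(("top edge",(50,137),(300,50)),("rail1",(60,160),(290,82)),("rail2",(90,262),(345,188))):
    A=ray(c,k(*a),.035);B=ray(c,k(*b),.115);v=B-A;print(n,A.round(4),B.round(4),np.degrees(np.arctan2(v[1],v[0])).round(2))
h=[blob(im,(392.4,280),3),blob(im,(400.4,288),3)];H=[ray(c,u,.006) for u in h]
print("holes",np.round(h,2),np.round(H,4),np.linalg.norm(H[0]-H[1]))
# holder mask outline on z=.005
hsv=cv2.cvtColor(im,cv2.COLOR_RGB2HSV)[235:300,380:440];m=((hsv[...,1]<45)&(hsv[...,2]>60)).astype(np.uint8)
n,l,st,ce=cv2.connectedComponentsWithStats(m);i=1+st[1:,4].argmax();cs,_=cv2.findContours((l==i).astype(np.uint8),0,1)
r=cv2.minAreaRect(cs[0]);b=cv2.boxPoints(r)+[380,235];B=np.array([ray(c,u,.005) for u in b]);print("box",b.round(1).tolist(),B.round(4),[np.linalg.norm(B[i]-B[i-1]).round(4) for i in range(4)],B.mean(0).round(4))
for i in range(4):
    v=B[i]-B[i-1];print(np.degrees(np.arctan2(v[1],v[0])).round(1),end=" ")
print("fin top",ray(c,(404,277),.04).round(4))
E
```

```text
pins px [[288.61 259.55]
 [291.96 270.71]] [[0.4856 0.0634 0.054 ]
 [0.4552 0.054  0.054 ]] dist 0.03183619984491264 mid [0.4704 0.0587 0.054 ]
yaw deck y->x from pins -72.74972771643519
footLL [0.5218 0.1183 0.01  ]
footLR [0.4003 0.0781 0.01  ]
footR [ 0.4511 -0.1079  0.01  ]
top edge [0.5151 0.0954 0.035 ] [ 0.5674 -0.0733  0.115 ] -72.79
rail1 [0.4991 0.0883 0.035 ] [ 0.5462 -0.0668  0.115 ] -73.13
rail2 [0.4287 0.0668 0.035 ] [ 0.4769 -0.1028  0.115 ] -74.15
holes [[391.21 279.78]
 [399.86 288.73]] [[ 0.4328 -0.2246  0.006 ]
 [ 0.4078 -0.2487  0.006 ]] 0.034788661556623184
box [[386.0, 280.0], [419.0, 247.0], [432.5, 260.5], [399.5, 293.5]] [[ 0.4321 -0.21    0.005 ]
 [ 0.5262 -0.3045  0.005 ]
 [ 0.488  -0.3423  0.005 ]
 [ 0.3944 -0.2478  0.005 ]] [np.float64(0.0534), np.float64(0.1334), np.float64(0.0537), np.float64(0.1331)] [ 0.4602 -0.2761  0.005 ]
45.0 -45.1 -135.3 134.7 fin top [ 0.4402 -0.2543  0.04  ]
```

Request:
arm_command([
  [0.021,-0.034,0.003,0,100],
  [0.021,-0.034,0.003,0,100],
  [0.021,-0.034,0.003,0,100],
  [0.021,-0.034,0.003,0,100],
  [0.021,-0.034,0.003,0,100],
  [0.021,-0.034,0.003,0,100],
  [0.021,-0.034,0,0,100],
  [0.021,-0.034,0,0,100],
  [0.021,-0.034,0,0,100],
  [0.021,-0.034,0,0,100],
])

```text
t: 0.93
ee_pos: [0.4284, 0.2704, 0.2602]
eef_rot: [[-0.942, 0.335, -0.0], [0.335, 0.942, 0.0], [0.0, -0.0, -1.0]]
wrist_force: [1.1, 1.0, -0.3]
grip_width: 0.0853
```

Request:
arm_command([
  [0.003,-0.0385,0,-0.044,100],
  [0.003,-0.0385,0,-0.044,100],
  [0.003,-0.0385,0,-0.044,100],
  [0.003,-0.0385,0,-0.044,100],
  [0.003,-0.0385,0,-0.044,100],
  [0.003,-0.0385,0,-0.044,100],
  [0.003,-0.0385,0,-0.044,100],
  [0.003,-0.0385,0,-0.044,100],
  [0.003,-0.0385,0,-0.044,100],
  [0.003,-0.0385,0,-0.044,100],
])

```text
t: 1.77
ee_pos: [0.4573, -0.1146, 0.2603]
eef_rot: [[-0.708, 0.706, 0.0], [0.706, 0.708, 0.0], [0.0, 0.0, -1.0]]
wrist_force: [1.5, 0.4, 0.3]
grip_width: 0.0851
```

Request:
arm_command([
  [-0.0045,-0.036,-0.02,0,100],
  [-0.0045,-0.036,-0.03,0,100],
  [-0.0045,-0.036,-0.03,0,100],
  [-0.0045,-0.036,-0.02,0,100],
  [0,0,0,0,100],
  [0,0,0,0,100],
])

```text
t: 2.27
ee_pos: [0.4391, -0.2501, 0.1659]
eef_rot: [[-0.706, 0.708, -0.004], [0.708, 0.706, -0.001], [0.002, -0.003, -1.0]]
wrist_force: [0.4, 1.1, 0.5]
grip_width: 0.0854
```

Run:
```python
from bench import *
from h import *
s=sense();R=s["eef_rot"];print(s["t"],s["ee_pos"].round(4),np.round(R,3).tolist(),np.degrees(np.arctan2(R[1][1],R[0][1])),s["wrist_force"].round(2))
o=[]
for n,(x0,y0,w,h) in(("side",(230,220,150,150)),("top",(370,200,100,110))):
    c=camera(n);o.append(cv2.resize(c["frame"][y0:y0+h,x0:x0+w],(400,int(400*h/w)),interpolation=cv2.INTER_CUBIC)[:440])
    print(n,proj(c,s["ee_pos"]).round(1),proj(c,s["ee_pos"]+[0,0,-.011]).round(1))
H=max(i.shape[0] for i in o);o=[np.pad(i,((0,H-i.shape[0]),(0,0),(0,0))) for i in o]
cv2.imwrite("pics/a1.png",np.hstack(o)[:,:,::-1])
```

```text
2.2667 [ 0.4391 -0.2501  0.1659] [[-0.706, 0.708, -0.004], [0.708, 0.706, -0.001], [0.002, -0.003, -1.0]] 44.947852980161834 [0.4  1.11 0.48]
side [291.7 266. ] [291.8 270.6]
top [411.8 276.4] [410.9 276.5]
```

View pics/a1.png

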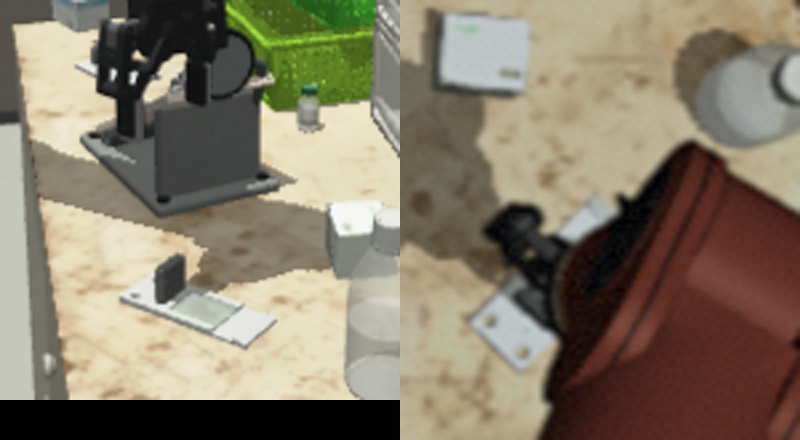

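Request:
arm_command([
  [0,0,-0.03,0,100],
  [0,0,-0.03,0,100],
  [0,0,-0.03,0,100],
  [0,0,0,0,100],
  [0,0,0,0,100],
  [0,0,0,0,100],
])

```text
t: 2.87
ee_pos: [0.4421, -0.2482, 0.079]
eef_rot: [[-0.71, 0.704, 0.002], [0.704, 0.71, -0.0], [-0.001, 0.001, -1.0]]
wrist_force: [0.2, -0.5, 0.4]
grip_width: 0.0852
```

Run:
```python
from bench import *
from h import *
s=sense();R=s["eef_rot"];print(s["t"],s["ee_pos"].round(4),np.round(R,3).tolist())
c=camera("side");print("pred fin centre",proj(c,[.4404,-.2563,.028]),proj(c,[.4404,-.2563,.04]))
x0,y0,w,h=270,290,75,65
cv2.imwrite("pics/a2.png",cv2.resize(c["frame"][y0:y0+h,x0:x0+w],None,fx=8,fy=8,interpolation=cv2.INTER_CUBIC)[:,:,::-1])
```

```text
2.8667 [ 0.4421 -0.2482  0.079 ] [[-0.71, 0.704, 0.002], [0.704, 0.71, -0.0], [-0.001, 0.001, -1.0]]
pred fin centre [293.24795735 322.10895474] [293.20269173 317.50184259]
```

View pics/a2.png

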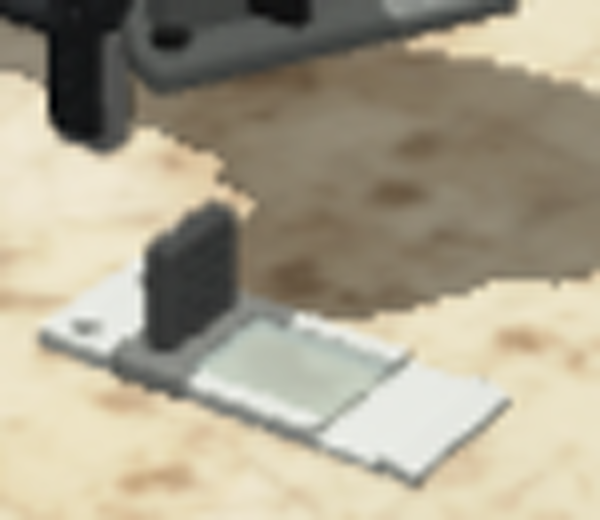

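Request:
arm_command([
  [-0.002,-0.007,0,0,100],
  [0,0,-0.02,0,100],
  [0,0,-0.02,0,100],
  [0,0,-0.014,0,100],
  [0,0,0,0,100],
  [0,0,0,0,70],
  [0,0,0,0,55],
  [0,0,0,0,50],
  [0,0,0,0,48],
], squeeze=20)

```text
t: 3.67
ee_pos: [0.4397, -0.2556, 0.0243]
eef_rot: [[-0.71, 0.704, 0.002], [0.704, 0.71, -0.0], [-0.001, 0.001, -1.0]]
wrist_force: [-0.3, -0.5, 0.0]
grip_width: 0.0416
```

Request:
arm_command([
  [0,0,0,0,44],
  [0,0,0,0,42],
  [0,0,0,0,40],
  [0,0,0,0,36],
  [0,0,0,0,30],
  [0,0,0,0,20],
  [0,0,0,0,20],
], squeeze=40)

```text
t: 4.25
ee_pos: [0.4391, -0.2554, 0.0236]
eef_rot: [[-0.71, 0.705, 0.0], [0.705, 0.71, 0.0], [-0.0, 0.0, -1.0]]
wrist_force: [-0.9, 1.2, 4.8]
grip_width: 0.0331
```

Request:
arm_command([
  [0,0,0,0,20],
  [0,0,0.01,0,20],
  [0,0,0.02,0,20],
  [0,0,0.03,0,20],
  [0,0,0.035,0,20],
  [0,0,0.035,0,20],
  [0,0,0.035,0,20],
  [0,0,0.035,0,20],
  [0,0,0.03,0,20],
  [0,0,0,0,20],
], squeeze=50)

```text
t: 5.08
ee_pos: [0.4407, -0.257, 0.2592]
eef_rot: [[-0.709, 0.705, 0.008], [0.705, 0.709, -0.001], [-0.007, 0.005, -1.0]]
wrist_force: [-0.1, -0.7, -0.3]
grip_width: 0.0328
```

Request:
arm_command([
  [0.002,0.02,0,-0.05,20],
  [0.002,0.038,0,-0.055,20],
  [0.002,0.038,0,-0.055,20],
  [0.002,0.038,0,-0.055,20],
  [0.002,0.038,0,-0.055,20],
  [0.002,0.038,0,-0.055,20],
  [0.002,0.038,0,-0.055,20],
  [0.002,0.038,0,-0.055,20],
  [0.002,0.038,0,-0.054,20],
  [0.001,0.033,0,0,20],
])

```text
t: 5.92
ee_pos: [0.4574, 0.1039, 0.2532]
eef_rot: [[-0.293, 0.956, -0.0], [0.956, 0.293, 0.0], [0.0, 0.0, -1.0]]
wrist_force: [0.8, -0.2, -0.1]
grip_width: 0.0331
```

Request:
arm_command([
  [0,0,-0.02,0,20],
  [0,0,-0.03,0,20],
  [0,0,-0.02,0,20],
  [0,0,0,0,20],
  [0,0,0,0,20],
  [0,0,0,0,20],
])

```text
t: 6.42
ee_pos: [0.4585, 0.1016, 0.1845]
eef_rot: [[-0.295, 0.956, 0.001], [0.956, 0.295, 0.0], [0.0, 0.001, -1.0]]
wrist_force: [0.6, -0.8, -0.2]
grip_width: 0.0328
```

```bash
cat > look.py <<'E'
import sys
from bench import *
from h import *
s=sense();R=s["eef_rot"];print(s["t"],s["ee_pos"].round(4),"yaw y",np.degrees(np.arctan2(R[1][1],R[0][1])).round(2),"F",s["wrist_force"].round(2),"M",s["moment"].round(3),s["grip_width"])
O=np.array([.4704,.0587]);h=np.array([.2924,-.9563]);l=np.array([.9563,.2924]);d=s["ee_pos"][:2]-O
print("s along from O",(d@h-.0558).round(4),"lateral",(d@l).round(4))
if len(sys.argv)>1:
    o=[]
    for n,(x0,y0,w,hh) in(("side",(245,205,110,110)),("top",(245,195,130,110))):
        c=camera(n);pickle.dump(c,open(n+"_"+sys.argv[1]+".pkl","wb"));o.append(cv2.resize(c["frame"][y0:y0+hh,x0:x0+w],(400,int(400*hh/w)),interpolation=cv2.INTER_CUBIC))
    H=max(i.shape[0] for i in o);o=[np.pad(i,((0,H-i.shape[0]),(0,0),(0,0))) for i in o]
    cv2.imwrite(f"pics/{sys.argv[1]}.png",np.hstack(o)[:,:,::-1])
E
python3 look.py b1
```

```text
6.4167 [0.4585 0.1016 0.1845] yaw y 17.16 F [ 0.59 -0.79 -0.18] M [-0.029 -0.052 -0.022] 0.032797463151542326
s along from O -0.1003 lateral 0.0011
```

View pics/b1.png

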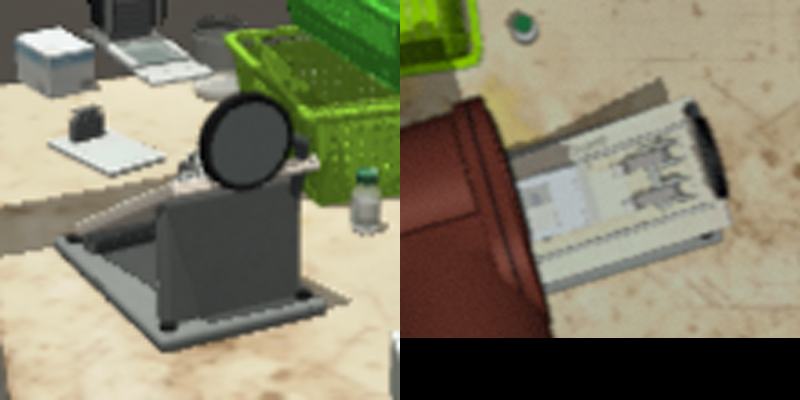

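Request:
arm_command([
  [-0.001,0,-0.02,0,20],
  [0,0,-0.03,0,20],
  [0,0,-0.02,0,20],
  [0,0,-0.007,0,20],
  [0,0,0,0,20],
  [0,0,0,0,20],
  [0,0,-0.002,0,20],
  [0,0,-0.002,0,20],
  [0,0,0,0,20],
], squeeze=25)

```text
t: 7.27
ee_pos: [0.4574, 0.1019, 0.1028]
eef_rot: [[-0.296, 0.955, 0.001], [0.955, 0.296, 0.001], [0.0, 0.001, -1.0]]
wrist_force: [-0.7, 0.9, -2.1]
grip_width: 0.0329
```

```bash
python3 look.py b2
```

```text
7.2667 [0.4574 0.1019 0.1028] yaw y 17.19 F [-0.71  0.89 -2.1 ] M [0.01  0.023 0.066] 0.032905277621519506
s along from O -0.1009 lateral 0.0001
```

Request:
arm_command([
  [0,0,-0.002,0,20],
  [0,0,-0.002,0,20],
  [0,0,-0.002,0,20],
  [0,0,0,0,20],
  [0,0,0,0,20],
])

```text
t: 7.78
ee_pos: [0.4569, 0.1016, 0.0961]
eef_rot: [[-0.296, 0.955, -0.0], [0.955, 0.296, -0.0], [-0.0, -0.0, -1.0]]
wrist_force: [0.5, -0.4, -0.1]
grip_width: 0.033
```

Request:
arm_command([
  [0,0,-0.002,0,20],
  [0,0,-0.002,0,20],
  [0,0,-0.002,0,20],
  [0,0,0,0,20],
  [0,0,0,0,20],
])

```text
t: 8.2
ee_pos: [0.4569, 0.1029, 0.0904]
eef_rot: [[-0.297, 0.955, 0.0], [0.955, 0.297, 0.001], [0.001, 0.001, -1.0]]
wrist_force: [-1.8, 5.5, 5.0]
grip_width: 0.033
```

```bash
python3 look.py b3
```

```text
8.2 [0.4569 0.1029 0.0904] yaw y 17.25 F [-1.75  5.45  4.97] M [ 0.759  0.412 -0.009] 0.03298723591397636
s along from O -0.102 lateral 0.0001
```

View pics/b3.png

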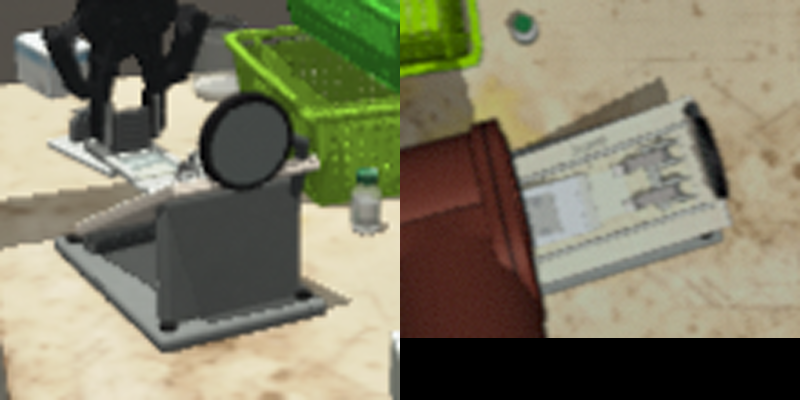

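Request:
arm_command([
  [-0.0002,0.0007,-0.002,0,20],
  [-0.0002,0.0007,-0.002,0,20],
  [-0.0002,0.0006,-0.002,0,20],
  [0,0,0,0,20],
], squeeze=20)

```text
t: 8.63
ee_pos: [0.4563, 0.1043, 0.0841]
eef_rot: [[-0.296, 0.955, 0.0], [0.955, 0.296, 0.0], [0.0, 0.0, -1.0]]
wrist_force: [-1.1, 4.8, 3.4]
grip_width: 0.0331
```

Request:
arm_command([
  [-0.0002,0.0006,-0.002,0,20],
  [-0.0001,0.0005,-0.002,0,20],
  [-0.0001,0.0005,-0.002,0,20],
  [0,0,0,0,20],
])

```text
t: 8.97
ee_pos: [0.4559, 0.1053, 0.0779]
eef_rot: [[-0.296, 0.955, 0.0], [0.955, 0.296, -0.0], [-0.0, -0.0, -1.0]]
wrist_force: [-0.7, 4.6, 4.0]
grip_width: 0.0328
```

```bash
python3 look.py b4
```

```text
8.9667 [0.4559 0.1053 0.0779] yaw y 17.2 F [-0.71  4.56  3.97] M [0.345 0.001 0.063] 0.03280751550476711
s along from O -0.1046 lateral -0.0002
```

View pics/b4.png

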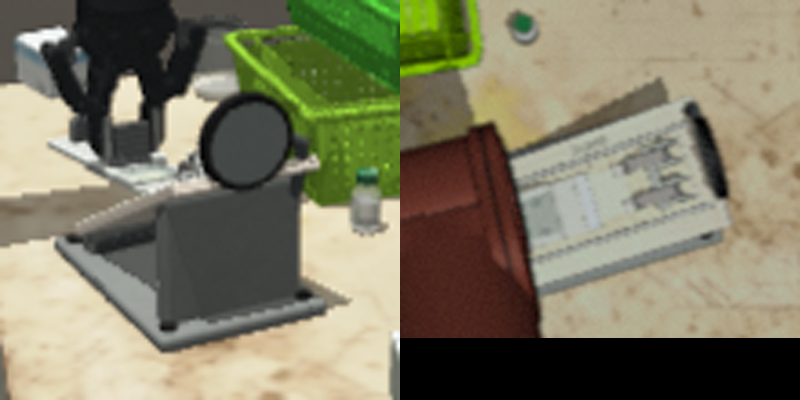

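Request:
arm_command([
  [0,0.0002,-0.002,0,20],
  [0,0.0002,-0.002,0,20],
  [0,0,-0.002,0,20],
  [0,0,-0.002,0,20],
  [0,0,0,0,20],
])

```text
t: 9.48
ee_pos: [0.4557, 0.1059, 0.0698]
eef_rot: [[-0.296, 0.955, -0.0], [0.955, 0.296, 0.0], [0.0, -0.0, -1.0]]
wrist_force: [-0.6, 4.6, 4.9]
grip_width: 0.0331
```

Request:
arm_command([
  [0,0,-0.002,0,20],
  [0,0,-0.002,0,20],
  [0,0,-0.002,0,20],
  [0,0,-0.002,0,20],
  [0,0,0,0,20],
  [0,0,0,0,20],
])

```text
t: 9.98
ee_pos: [0.4557, 0.1059, 0.0619]
eef_rot: [[-0.296, 0.955, -0.0], [0.955, 0.296, 0.0], [0.0, -0.0, -1.0]]
wrist_force: [-3.1, 4.9, 3.3]
grip_width: 0.033
```

```bash
python3 look.py b5
python3 - <<'E'
from h import *
s=cv2.cvtColor(pickle.load(open("side_b5.pkl","rb"))["frame"],4)[215:270,250:310]
t=cv2.cvtColor(pickle.load(open("top_b5.pkl","rb"))["frame"],4)[230:290,270:350]
o=np.zeros((510,800,3),np.uint8)
a=cv2.resize(s,None,fx=5.5,fy=5.5,interpolation=2);b=cv2.resize(t,None,fx=5.8,fy=5.8,interpolation=2)
o[:a.shape[0],:a.shape[1]]=a;o[:b.shape[0],334:334+b.shape[1]]=b
cv2.imwrite("pics/b5c.png",o)
E
```

```text
9.9833 [0.4557 0.1059 0.0619] yaw y 17.2 F [-3.12  4.86  3.33] M [0.645 0.14  0.042] 0.03301388118050516
s along from O -0.1052 lateral -0.0003
```

View pics/b5c.png

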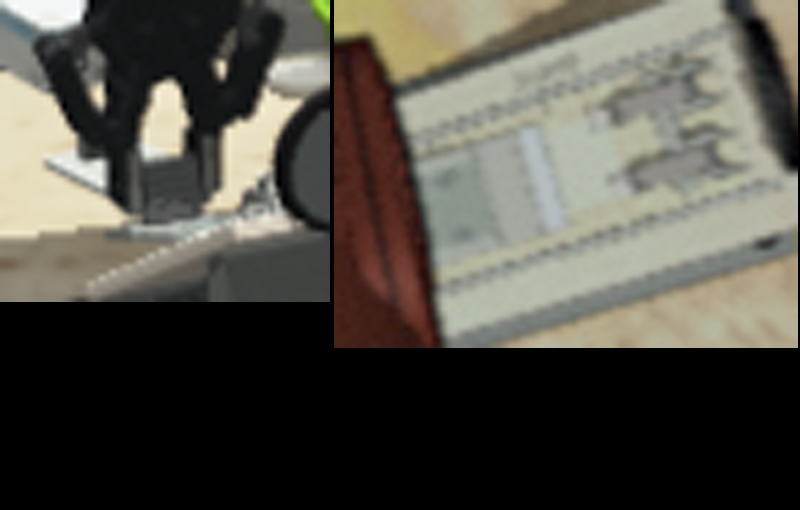

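Run:
```python
from h import *
O=np.array([.4704,.0587,0])+.0558*np.array([.2924,-.9563,0]);O[2]=.075
a=np.radians(30);hx=np.array([.2924,-.9563,0]);X=hx*np.cos(a)+[0,0,np.sin(a)];Y=np.array([.9563,.2924,0]);Z=np.cross(X,Y)
def samp(c,x,z=0):
    L=np.arange(-.05,.0501,.0005);p=np.array([proj(c,O+X*x+Y*y+Z*z) for y in L],np.float32)
    f=cv2.cvtColor(c["frame"],cv2.COLOR_RGB2LAB)
    return L*1e3,cv2.remap(f,p[None,:,0],p[None,:,1],1)[0].astype(float)
c0=pickle.load(open("top.pkl","rb"));c1=pickle.load(open("top_b5.pkl","rb"))
for x in(-.012,-.010,-.008,-.006,-.004,-.002,0.):
    L,v0=samp(c0,x,.003);_,v=samp(c1,x,.003);D=np.abs(v-v0).sum(1)
    k=np.where(D>12)[0];m=abs(L)<34;kk=k[m[k]];print("nose x",x,"diff from/to",L[kk].min() if len(kk) else None,L[kk].max() if len(kk) else None,np.round(D[m].max(),0))
for x in(.034,.040,.046,.052,.058):
    L,v=samp(c0,x,.006);g=v[:,0]
    w=np.clip(np.median(g)-g-10,0,None);r=[]
    for s in(1,-1):
        m=(L*s>6)&(L*s<26);r.append(round((w[m]*L[m]).sum()/max(w[m].sum(),1e-9),2))
    print("clips",x,r,np.mean(r).round(2))
for z in(.007,):
  for x in(-.064,-.062,-.060,-.058,-.056):
    L,v=samp(c0,x,z);g=v[:,0];w=np.clip(np.median(g)-g-10,0,None);r=[]
    for s in(1,-1):
        m=(L*s>9)&(L*s<23);r.append(round((w[m]*L[m]).sum()/max(w[m].sum(),1e-9),2))
    print("pins",x,r,w.max())
# rails
for x in(-.05,0,.05):
    L,v=samp(c0,x);g=v[:,0];o=[]
    for s in(1,-1):
        m=(L*s>28)&(L*s<45);o.append(L[m][g[m].argmin()])
    print("rail",x,o,np.mean(o))
```

```text
nose x -0.012 diff from/to -31.499999999999986 26.500000000000064 32.0
nose x -0.01 diff from/to -26.999999999999982 26.500000000000064 27.0
nose x -0.008 diff from/to -24.999999999999982 25.000000000000064 19.0
nose x -0.006 diff from/to -30.999999999999986 14.000000000000053 18.0
nose x -0.004 diff from/to 31.50000000000007 32.50000000000007 14.0
nose x -0.002 diff from/to 29.000000000000068 31.50000000000007 14.0
nose x 0.0 diff from/to 7.000000000000048 28.500000000000068 14.0
clips 0.034 [np.float64(18.59), np.float64(-12.86)] 2.86
clips 0.04 [np.float64(19.74), np.float64(-12.57)] 3.58
clips 0.046 [np.float64(21.41), np.float64(-11.05)] 5.18
clips 0.052 [np.float64(21.63), np.float64(-10.49)] 5.57
clips 0.058 [np.float64(22.72), np.float64(-9.04)] 6.84
pins -0.064 [np.float64(16.23), np.float64(-15.34)] 41.0
pins -0.062 [np.float64(16.25), np.float64(-15.84)] 64.0
pins -0.06 [np.float64(16.07), np.float64(-15.84)] 73.0
pins -0.058 [np.float64(16.01), np.float64(-16.09)] 67.0
pins -0.056 [np.float64(15.6), np.float64(-15.98)] 41.0
rail -0.05 [np.float64(35.00000000000007), np.float64(-34.99999999999999)] 3.907985046680551e-14
rail 0 [np.float64(39.00000000000008), np.float64(-33.999999999999986)] 2.500000000000046
rail 0.05 [np.float64(35.00000000000007), np.float64(-35.49999999999999)] -0.24999999999996092
```

Request:
arm_command([
  [0.0003,0.0001,0.0003,0,20],
  [0.0008,-0.0025,0.0015,0,20],
  [0.0008,-0.0025,0.0015,0,20],
  [0.0008,-0.0025,0.0015,0,20],
  [0.0008,-0.0025,0.0015,0,20],
  [0.0008,-0.0025,0.0015,0,20],
  [0.0007,-0.0025,0.0015,0,20],
  [0.0007,-0.0025,0.0015,0,20],
  [0.0007,-0.0025,0.0015,0,20],
  [0,0,0,0,20],
], squeeze=60)

```text
t: 10.92
ee_pos: [0.4622, 0.0854, 0.0744]
eef_rot: [[-0.295, 0.955, -0.0], [0.955, 0.295, -0.0], [0.0, -0.0, -1.0]]
wrist_force: [0.1, 2.8, 3.6]
grip_width: 0.0332
```

```bash
cat >> look.py <<'E'
s0=d@h-.0558; G=np.array([s0,s["ee_pos"][2]+.006-.075]);gx=.866*G[0]+.5*G[1];gz=-.5*G[0]+.866*G[1]
from scipy.optimize import brentq
f=brentq(lambda p:.0946*np.sin(p)+.030*np.cos(p)-gz,-.3,1);F=s["wrist_force"]
print("G deck mm",round(gx*1e3,1),round(gz*1e3,1),"phi",np.degrees(f).round(1),"nose x",((gx+.0946*np.cos(f)-.03*np.sin(f))*1e3).round(1),"F deck x,z",round(.866*(F[:2]@h)+.5*F[2],1),round(-.5*(F[:2]@h)+.866*F[2],1))
E
python3 look.py
```

```text
10.9167 [0.4622 0.0854 0.0744] yaw y 17.16 F [0.15 2.85 3.61] M [ 0.171  0.11  -0.004] 0.03315149400977354
s along from O -0.0837 lateral -0.0
G deck mm -69.8 46.6 phi 10.4 nose x 17.8 F deck x,z -0.5 4.5
```

Request:
arm_command([
  [0.0007,-0.0025,0.0015,0,20],
  [0.0008,-0.0025,0.0015,0,20],
  [0.0007,-0.0025,0.0015,0,20],
  [0.0008,-0.0025,0.0015,0,20],
  [0.0005,-0.0017,0.001,0,20],
  [0.0005,-0.0017,0.001,0,20],
  [0,0,0,0,20],
], squeeze=80)

```text
t: 11.5
ee_pos: [0.4656, 0.0734, 0.0822]
eef_rot: [[-0.296, 0.955, -0.001], [0.955, 0.296, 0.001], [0.001, -0.001, -1.0]]
wrist_force: [-1.7, 8.5, 1.0]
grip_width: 0.0323
```

```bash
python3 look.py
```

```text
11.5 [0.4656 0.0734 0.0822] yaw y 17.23 F [-1.72  8.49  0.97] M [1.461 0.425 0.114] 0.032299433722260774
s along from O -0.0713 lateral -0.0002
G deck mm -55.2 47.0 phi 10.7 nose x 32.2 F deck x,z -7.0 5.2
```

Request:
arm_command([
  [0.0005,-0.0017,0.001,0,20],
  [0.0005,-0.0017,0.001,0,20],
  [0,0,0,0,20],
])

```text
t: 11.75
ee_pos: [0.4663, 0.0704, 0.084]
eef_rot: [[-0.297, 0.955, -0.002], [0.955, 0.297, 0.001], [0.002, -0.001, -1.0]]
wrist_force: [-3.0, 10.0, 0.6]
grip_width: 0.0323
```

Request:
arm_command([
  [0.0005,-0.0017,0.001,0,20],
  [0.0005,-0.0017,0.001,0,20],
  [0,0,0,0,20],
])

```text
t: 12.0
ee_pos: [0.467, 0.0677, 0.0859]
eef_rot: [[-0.297, 0.955, -0.002], [0.955, 0.297, 0.002], [0.003, -0.002, -1.0]]
wrist_force: [-3.2, 11.8, -0.3]
grip_width: 0.0322
```

```bash
python3 look.py
```

```text
12.0 [0.467  0.0677 0.0859] yaw y 17.28 F [-3.16 11.84 -0.3 ] M [2.431 0.73  0.067] 0.03222899967821395
s along from O -0.0654 lateral -0.0006
G deck mm -48.2 47.3 phi 10.9 nose x 39.0 F deck x,z -10.8 5.9
```

Request:
arm_command([
  [0.0005,-0.0017,0.001,0,20],
  [0.0005,-0.0017,0.001,0,20],
  [0,0,0,0,20],
])

```text
t: 12.25
ee_pos: [0.4681, 0.064, 0.0879]
eef_rot: [[-0.297, 0.955, -0.002], [0.955, 0.297, 0.002], [0.002, -0.002, -1.0]]
wrist_force: [-4.1, 10.2, 0.4]
grip_width: 0.0324
```

```bash
python3 look.py c1;  python3 - <<'E'
from h import *
s=cv2.cvtColor(pickle.load(open("side_c1.pkl","rb"))["frame"],4)[215:270,250:310]
t=cv2.cvtColor(pickle.load(open("top_c1.pkl","rb"))["frame"],4)[230:290,270:350]
o=np.zeros((350,800,3),np.uint8)
a=cv2.resize(s,None,fx=5.5,fy=5.5,interpolation=2);b=cv2.resize(t,None,fx=5.8,fy=5.8,interpolation=2)
o[:a.shape[0],:a.shape[1]]=a;o[:b.shape[0],334:334+b.shape[1]]=b
cv2.imwrite("pics/c1c.png",o)
E
```

```text
12.25 [0.4681 0.064  0.0879] yaw y 17.28 F [-4.09 10.17  0.38] M [ 2.075  0.634 -0.003] 0.032369277193374305
s along from O -0.0616 lateral -0.0007
G deck mm -43.9 47.1 phi 10.8 nose x 43.4 F deck x,z -9.3 5.8
```

View pics/c1c.png

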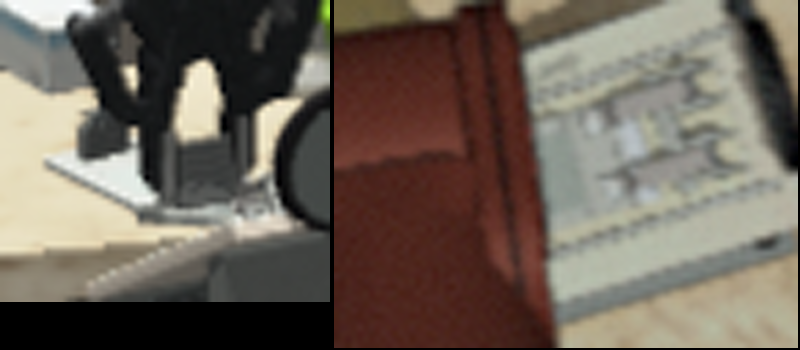

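Request:
arm_command([
  [0.0008,-0.0016,0.001,0,20],
  [0.0007,-0.0016,0.001,0,20],
  [0,0,0,0,20],
])

```text
t: 12.6
ee_pos: [0.4702, 0.0595, 0.0901]
eef_rot: [[-0.296, 0.955, -0.001], [0.955, 0.296, 0.0], [0.001, -0.001, -1.0]]
wrist_force: [-3.0, 5.4, 2.1]
grip_width: 0.0326
```

Request:
arm_command([
  [0.0006,-0.0017,0.001,0,20],
  [0.0005,-0.0017,0.001,0,20],
  [0,0,0,0,20],
])

```text
t: 12.85
ee_pos: [0.471, 0.0569, 0.092]
eef_rot: [[-0.296, 0.955, -0.002], [0.955, 0.296, 0.001], [0.002, -0.001, -1.0]]
wrist_force: [-2.8, 8.7, 1.0]
grip_width: 0.0326
```

```bash
python3 look.py
```

```text
12.85 [0.471  0.0569 0.092 ] yaw y 17.24 F [-2.81  8.71  1.01] M [1.678 0.502 0.057] 0.032611261719736565
s along from O -0.0539 lateral 0.0001
G deck mm -35.2 46.9 phi 10.6 nose x 52.3 F deck x,z -7.4 5.4
```

Request:
arm_command([
  [0.0005,-0.0017,0.001,0,20],
  [0,0,0,0,20],
])

```text
t: 13.02
ee_pos: [0.4713, 0.0555, 0.0929]
eef_rot: [[-0.297, 0.955, -0.002], [0.955, 0.297, 0.002], [0.002, -0.002, -1.0]]
wrist_force: [-3.4, 9.5, 1.1]
grip_width: 0.0325
```

Request:
arm_command([
  [0.0005,-0.0017,0.001,0,20],
  [0,0,0,0,20],
])

```text
t: 13.18
ee_pos: [0.4712, 0.0554, 0.0937]
eef_rot: [[-0.298, 0.955, -0.003], [0.955, 0.298, 0.003], [0.004, -0.002, -1.0]]
wrist_force: [-4.5, 16.8, -0.7]
grip_width: 0.0324
```

```bash
python3 look.py
```

```text
13.1833 [0.4712 0.0554 0.0937] yaw y 17.33 F [-4.53 16.8  -0.68] M [3.275 0.986 0.06 ] 0.032418774655215934
s along from O -0.0524 lateral -0.0002
G deck mm -33.1 47.6 phi 11.0 nose x 54.0 F deck x,z -15.4 8.1
```

```bash
cat > prof.py <<'E'
from bench import *
from h import *
O=np.array([.4704,.0587,0])+.0558*np.array([.2924,-.9563,0]);O[2]=.075
a=np.radians(30);hx=np.array([.2924,-.9563,0]);X=hx*np.cos(a)+[0,0,np.sin(a)];Y=np.array([.9563,.2924,0]);Z=np.cross(X,Y)
c=camera("top");pickle.dump(c,open("top_n.pkl","wb"))
xs=np.arange(.026,.076,.002);print("x   ",*(xs*1e3).round().astype(int))
for n in("top","top_c1","top_n"):
    c=pickle.load(open(n+".pkl","rb"));f=cv2.cvtColor(c["frame"],cv2.COLOR_RGB2GRAY)
    for z in(.003,):
      for y in(.003,0,-.003,.024,-.024):
        p=np.array([proj(c,O+X*x+Y*y+Z*z) for x in xs],np.float32);print(n[-4:],y,*cv2.remap(f,p[None,:,0],p[None,:,1],1)[0].astype(int))
print(proj(c,O+X*.03),proj(c,O+X*.08))
E
python3 prof.py; python3 look.py
```

```text
x    26 28 30 32 34 36 38 40 42 44 46 48 50 52 54 56 58 60 62 64 66 68 70 72 74
top 0.003 175 172 170 169 170 170 171 169 168 168 168 166 156 147 139 143 146 145 137 138 151 156 160 158 162
top 0 174 170 168 167 168 171 173 170 168 168 169 168 163 155 149 146 142 135 121 110 106 117 123 123 121
top -0.003 175 173 169 162 158 157 157 156 151 155 159 162 156 147 145 144 144 137 121 100 94 98 106 110 109
top 0.024 143 136 126 114 113 111 111 107 103 107 111 116 113 114 118 120 117 106 101 102 107 110 114 111 107
top -0.024 166 167 167 167 171 172 170 169 169 170 170 168 154 141 137 138 142 146 145 143 147 148 146 137 125
p_c1 0.003 160 151 153 163 175 183 186 184 178 169 167 169 163 155 147 149 152 152 143 144 157 164 168 166 169
p_c1 0 156 146 152 164 178 185 190 186 177 168 167 168 168 161 155 152 151 144 128 116 113 125 131 131 128
p_c1 -0.003 161 157 156 162 168 172 176 177 168 160 154 148 145 145 150 152 154 144 127 105 99 103 113 117 116
p_c1 0.024 117 113 108 104 112 119 123 123 122 123 123 121 119 120 122 123 120 116 117 118 121 122 123 118 113
p_c1 -0.024 166 156 154 161 174 18
[... 194 characters left out ...]
0 167 168 168 167 167 165 161 159 166 176 183 185 177 167 159 155 151 143 127 117 114 125 131 131 128
op_n -0.003 167 167 167 163 159 155 156 157 161 165 172 175 170 160 156 153 154 144 128 106 99 101 112 117 116
op_n 0.024 120 117 111 100 103 108 113 113 114 118 121 123 121 119 121 122 120 116 117 118 120 121 122 118 113
op_n -0.024 172 170 169 169 166 164 165 164 163 163 168 171 164 152 146 148 151 153 152 152 154 155 155 145 132
[319.20366154 255.73974402] [335.22896059 250.40575415]
13.2333 [0.4712 0.0554 0.0936] yaw y 17.34 F [-4.09 15.96 -1.08] M [3.281 0.954 0.062] 0.03228504329375589
s along from O -0.0524 lateral -0.0002
G deck mm -33.1 47.5 phi 11.0 nose x 54.0 F deck x,z -14.8 7.3
```

Request:
arm_command([
  [-0.0002,0.0007,-0.0004,0,20],
  [0,0,0,0,20],
  [0,0,0,0,20],
], squeeze=30)

```text
t: 13.48
ee_pos: [0.4712, 0.0554, 0.0933]
eef_rot: [[-0.298, 0.955, -0.003], [0.955, 0.298, 0.002], [0.003, -0.002, -1.0]]
wrist_force: [-4.4, 13.1, -0.2]
grip_width: 0.0329
```

```bash
python3 look.py
```

```text
13.4833 [0.4712 0.0554 0.0933] yaw y 17.31 F [-4.38 13.07 -0.19] M [2.597 0.798 0.087] 0.03289041167205121
s along from O -0.0524 lateral -0.0002
G deck mm -33.3 47.2 phi 10.8 nose x 54.0 F deck x,z -12.0 6.7
```

Request:
arm_command([
  [0,0,-0.0017,0,20],
  [0,0,-0.0017,0,20],
  [0,-0.0001,-0.0017,0,20],
  [0,0,0,0,20],
], squeeze=25)

```text
t: 13.82
ee_pos: [0.4715, 0.055, 0.0883]
eef_rot: [[-0.297, 0.955, -0.002], [0.955, 0.297, 0.002], [0.002, -0.002, -1.0]]
wrist_force: [-4.9, 13.5, 4.5]
grip_width: 0.0326
```

```bash
python3 look.py
```

```text
13.8167 [0.4715 0.055  0.0883] yaw y 17.3 F [-4.91 13.52  4.54] M [ 1.999  0.9   -0.078] 0.032617195960297975
s along from O -0.0519 lateral -0.0
G deck mm -35.3 42.7 phi 7.9 nose x 54.3 F deck x,z -10.2 11.1
```

Request:
arm_command([
  [-0.0001,0.0007,-0.0017,0,20],
  [-0.0001,0.0004,-0.0017,0,20],
  [0,0,-0.0015,0,20],
  [0,0,0,0,20],
])

```text
t: 14.15
ee_pos: [0.472, 0.0547, 0.0836]
eef_rot: [[-0.296, 0.955, -0.001], [0.955, 0.296, 0.0], [0.001, -0.001, -1.0]]
wrist_force: [-2.0, 8.1, 3.2]
grip_width: 0.0323
```

```bash
python3 look.py
```

```text
14.15 [0.472  0.0547 0.0836] yaw y 17.25 F [-1.95  8.14  3.18] M [0.993 0.264 0.136] 0.03232705450752766
s along from O -0.0515 lateral 0.0003
G deck mm -37.3 38.4 phi 5.2 nose x 54.2 F deck x,z -5.6 6.9
```

Request:
arm_command([
  [0,-0.0002,-0.0017,0,20],
  [0,-0.0003,-0.0016,0,20],
  [0,0,0,0,20],
])

```text
t: 14.4
ee_pos: [0.4721, 0.0542, 0.0803]
eef_rot: [[-0.296, 0.955, -0.001], [0.955, 0.296, 0.001], [0.001, -0.001, -1.0]]
wrist_force: [-0.9, 7.5, 3.3]
grip_width: 0.0325
```

```bash
python3 look.py
```

```text
14.4 [0.4721 0.0542 0.0803] yaw y 17.25 F [-0.92  7.46  3.28] M [1.08  0.148 0.119] 0.03251571109009756
s along from O -0.051 lateral 0.0003
G deck mm -38.5 35.3 phi 3.2 nose x 54.2 F deck x,z -4.8 6.5
```

Request:
arm_command([
  [0,-0.0003,-0.0015,0,20],
  [0,0,0,0,20],
])

```text
t: 14.57
ee_pos: [0.4721, 0.0539, 0.0789]
eef_rot: [[-0.296, 0.955, -0.001], [0.955, 0.296, 0.001], [0.001, -0.001, -1.0]]
wrist_force: [-1.4, 8.1, 3.7]
grip_width: 0.0327
```

```bash
python3 look.py
```

```text
14.5667 [0.4721 0.0539 0.0789] yaw y 17.24 F [-1.4   8.15  3.73] M [1.038 0.157 0.004] 0.03270896850687229
s along from O -0.0508 lateral 0.0002
G deck mm -39.0 34.0 phi 2.4 nose x 54.2 F deck x,z -5.2 7.3
```

Request:
arm_command([
  [0,-0.0003,-0.0012,0,20],
  [0,0,0,0,20],
])

```text
t: 14.73
ee_pos: [0.4722, 0.0537, 0.0778]
eef_rot: [[-0.296, 0.955, -0.001], [0.955, 0.296, 0.001], [0.001, -0.0, -1.0]]
wrist_force: [-1.2, 7.6, 4.3]
grip_width: 0.0328
```

Request:
arm_command([
  [0,-0.0003,-0.0012,0,20],
  [0,0,0,0,20],
])

```text
t: 14.9
ee_pos: [0.4722, 0.0535, 0.0766]
eef_rot: [[-0.297, 0.955, -0.001], [0.955, 0.297, 0.001], [0.001, -0.0, -1.0]]
wrist_force: [-1.3, 7.7, 3.2]
grip_width: 0.0328
```

```bash
python3 look.py d1;  python3 - <<'E'
from h import *
s=cv2.cvtColor(pickle.load(open("side_d1.pkl","rb"))["frame"],4)[210:270,245:310]
t=cv2.cvtColor(pickle.load(open("top_d1.pkl","rb"))["frame"],4)[230:290,270:350]
o=np.zeros((400,800,3),np.uint8)
a=cv2.resize(s,None,fx=6.5,fy=6.5,interpolation=2);b=cv2.resize(t,None,fx=4.6,fy=4.6,interpolation=2)
o[:a.shape[0],:a.shape[1]]=a;o[:b.shape[0],430:430+b.shape[1]]=b[:,:370]
cv2.imwrite("pics/d1c.png",o)
E
```

```text
14.9 [0.4722 0.0535 0.0766] yaw y 17.25 F [-1.26  7.7   3.16] M [1.108 0.145 0.078] 0.03276793669198231
s along from O -0.0503 lateral 0.0002
G deck mm -39.7 31.7 phi 1.0 nose x 54.3 F deck x,z -5.1 6.6
```

Request:
arm_command([
  [0,-0.0003,-0.0012,0,20],
  [0,0,0,0,20],
])

```text
t: 15.17
ee_pos: [0.4722, 0.0532, 0.0754]
eef_rot: [[-0.297, 0.955, -0.001], [0.955, 0.297, 0.001], [0.001, -0.0, -1.0]]
wrist_force: [-2.4, 8.2, 4.1]
grip_width: 0.0326
```

Request:
arm_command([
  [0,-0.0002,-0.0008,0,20],
  [0,0,0,0,20],
])

```text
t: 15.33
ee_pos: [0.4722, 0.0531, 0.0748]
eef_rot: [[-0.297, 0.955, -0.001], [0.955, 0.297, 0.001], [0.001, -0.0, -1.0]]
wrist_force: [-1.3, 7.9, 3.9]
grip_width: 0.0324
```

Request:
arm_command([
  [0,-0.0002,-0.0008,0,20],
  [0,0,0,0,20],
])

```text
t: 15.5
ee_pos: [0.4723, 0.053, 0.0747]
eef_rot: [[-0.296, 0.955, -0.001], [0.955, 0.296, 0.002], [0.002, -0.0, -1.0]]
wrist_force: [-7.5, 8.3, 16.6]
grip_width: 0.0328
```

```bash
python3 look.py
```

```text
15.5 [0.4723 0.053  0.0747] yaw y 17.24 F [-7.5   8.26 16.61] M [1.044 1.477 0.062] 0.03275671270460661
s along from O -0.0498 lateral 0.0001
G deck mm -40.3 29.9 phi -0.1 nose x 54.3 F deck x,z -0.4 19.4
```

Request:
arm_command([
  [0,0.0001,0.0007,0,20],
  [0,0,0,0,20],
])

```text
t: 15.67
ee_pos: [0.4723, 0.053, 0.0748]
eef_rot: [[-0.297, 0.955, -0.0], [0.955, 0.297, 0.001], [0.001, -0.0, -1.0]]
wrist_force: [-2.4, 8.1, 5.8]
grip_width: 0.0323
```

```bash
python3 look.py d2;  python3 - <<'E'
from h import *
s=cv2.cvtColor(pickle.load(open("side_d2.pkl","rb"))["frame"],4)[210:270,245:310]
t=cv2.cvtColor(pickle.load(open("top_d2.pkl","rb"))["frame"],4)[230:290,270:350]
o=np.zeros((400,800,3),np.uint8)
a=cv2.resize(s,None,fx=6.5,fy=6.5,interpolation=2);b=cv2.resize(t,None,fx=4.6,fy=4.6,interpolation=2)
o[:a.shape[0],:a.shape[1]]=a;o[:b.shape[0],430:430+b.shape[1]]=b[:,:370]
cv2.imwrite("pics/d2c.png",o)
E
```

```text
15.6667 [0.4723 0.053  0.0748] yaw y 17.25 F [-2.38  8.15  5.78] M [1.161 0.46  0.048] 0.03228497637554493
s along from O -0.0498 lateral 0.0001
G deck mm -40.3 29.9 phi -0.0 nose x 54.4 F deck x,z -4.5 9.2
```

View pics/d2c.png

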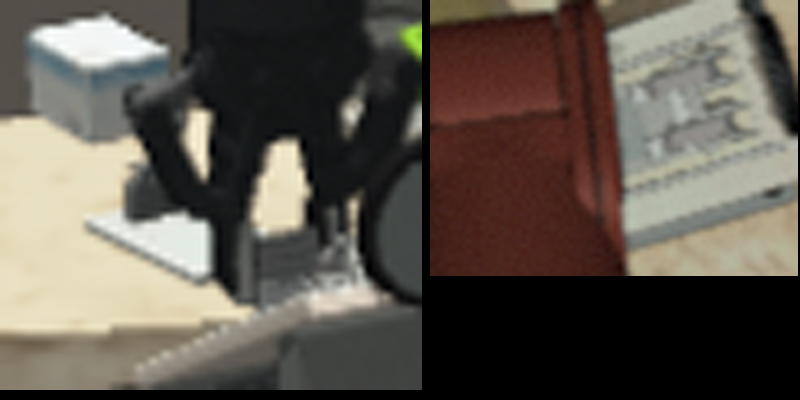

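Request:
arm_command([
  [0,0.0001,0.0003,0,36],
  [0,0,0,0,40],
  [0,0,0,0,45],
  [0,0,0,0,55],
  [0,0,0,0,70],
  [0,0,0,0,90],
  [0,0,0,0,90],
  [0,0,0,0,90],
], squeeze=20)

```text
t: 16.43
ee_pos: [0.4725, 0.0518, 0.075]
eef_rot: [[-0.295, 0.955, -0.0], [0.955, 0.295, -0.0], [-0.0, -0.0, -1.0]]
wrist_force: [-0.1, 0.8, -0.2]
grip_width: 0.0769
```

Request:
arm_command([
  [0,0,0.01,0,90],
  [0,0,0.02,0,90],
  [0,0,0.03,0,90],
  [0,0,0.035,0,90],
  [-0.004,0.03,0.03,0,90],
  [0,0.038,0.01,0,90],
  [0,0.038,0,0,90],
  [0,0.038,0,0,90],
  [0,0.038,0,0,90],
  [0,0.038,0,0,90],
])

```text
t: 17.27
ee_pos: [0.4684, 0.2731, 0.2106]
eef_rot: [[-0.295, 0.955, 0.001], [0.955, 0.295, 0.001], [0.001, 0.001, -1.0]]
wrist_force: [1.0, -0.3, 1.2]
grip_width: 0.0768
```

Request:
arm_command([
  [0,0.038,0,0,90],
  [0,0.03,0,0,90],
  [0,0,0,0,90],
  [0,0,0,0,90],
])

```text
t: 17.6
ee_pos: [0.4679, 0.3411, 0.2096]
eef_rot: [[-0.299, 0.954, -0.0], [0.954, 0.299, -0.001], [-0.0, -0.0, -1.0]]
wrist_force: [-0.4, -0.5, -0.3]
grip_width: 0.0769
```

```bash
python3 look.py e1|head -1;  python3 - <<'E'
from h import *
c=pickle.load(open("top_e1.pkl","rb"))
s=cv2.cvtColor(pickle.load(open("side_e1.pkl","rb"))["frame"],4)[205:280,245:345]
t=cv2.cvtColor(c["frame"],4)[225:300,265:360]
o=np.zeros((600,800,3),np.uint8)
a=cv2.resize(s,None,fx=4,fy=4,interpolation=2);b=cv2.resize(t,None,fx=4.2,fy=4.2,interpolation=2)
o[:300,:400]=a;o[:b.shape[0],401:401+b.shape[1]]=b[:,:399]
t0=cv2.cvtColor(c["frame"],4)[130:320,120:520];o[316:316+190*1,:400]=t0[:,:]
s0=cv2.cvtColor(pickle.load(open("side_e1.pkl","rb"))["frame"],4)[200:440,230:470];o[330:330+240,420:660]=s0
cv2.imwrite("pics/e1c.png",o)
E
```

```text
17.6 [0.4679 0.3411 0.2096] yaw y 17.38 F [-0.42 -0.51 -0.31] M [-0.077 -0.017  0.016] 0.07691977366281974Traceback (most recent call last):
  File "look.py", line 15, in <module>
    f=brentq(lambda p:.0946*np.sin(p)+.030*np.cos(p)-gz,-.3,1);F=s["wrist_force"]
    r = _zeros._brentq(f, a, b, xtol, rtol, maxiter, args, full_output, disp)
ValueError: f(a) and f(b) must have different signs
```

View pics/e1c.png

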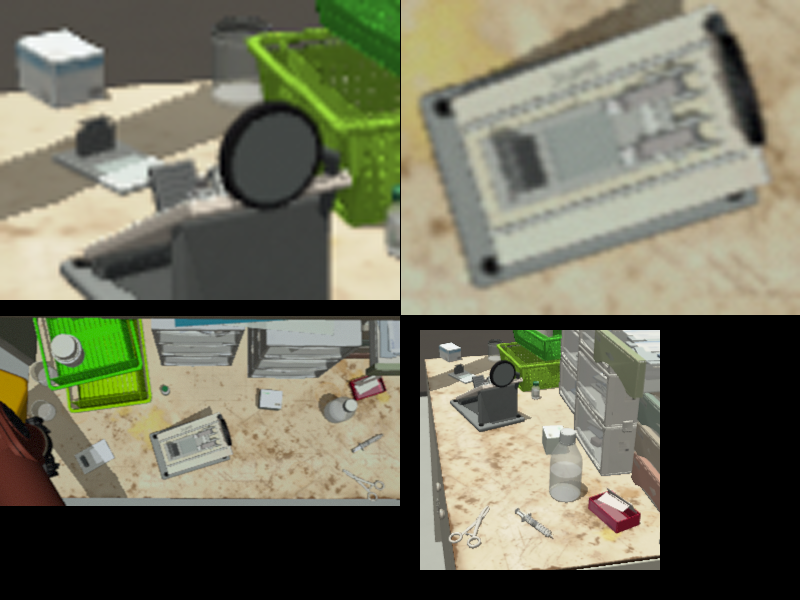

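Run:
```python
from h import *
O=np.array([.4704,.0587,0])+.0558*np.array([.2924,-.9563,0]);O[2]=.075
a=np.radians(30);hx=np.array([.2924,-.9563,0]);X=hx*np.cos(a)+[0,0,np.sin(a)];Y=np.array([.9563,.2924,0]);Z=np.cross(X,Y)
c=pickle.load(open("top_e1.pkl","rb"));c0=pickle.load(open("top.pkl","rb"))
xs=np.arange(-.096,-.014,.002);print("x ",*(xs*1e3).round().astype(int))
for k,n in((c0,"old"),(c,"new")):
  f=cv2.cvtColor(k["frame"],cv2.COLOR_RGB2GRAY)
  for y in(.021,.016,.010,.005,-.005,-.010,-.016,-.021):
    p=np.array([proj(k,O+X*x+Y*y) for x in xs],np.float32);print(n,y,*cv2.remap(f,p[None,:,0],p[None,:,1],1)[0].astype(int))
# apparent z=0-plane deck x of model features for pitch phi, nose at .054
Ci=-c["R"].T@c["t"]
for ph in(0,3.4):
    q=np.radians(ph);out=[]
    for n,hx_,hz in(("tail top",-65,6),("tail bot",-65,0),("fin top back",-33,40),("fin top front",-23,40),("fin base back",-33,6),("hole top",-54,6),("nose",65,3),("pin top",None,7)):
        if hx_ is None: dx,dz=.054-.119,.007
        else: l=(hx_-65)/1e3;dx,dz=.054+l*np.cos(q)+hz/1e3*np.sin(q),-l*np.sin(q)+hz/1e3*np.cos(q)
        W=O+X*dx+Z*dz;d=W-Ci;I=Ci+d*((O-Ci)@Z)/(d@Z);out.append((n,round((I-O)@X*1e3,1)))
    print(ph,out)
```

```text
x  -96 -94 -92 -90 -88 -86 -84 -82 -80 -78 -76 -74 -72 -70 -68 -66 -64 -62 -60 -58 -56 -54 -52 -50 -48 -46 -44 -42 -40 -38 -36 -34 -32 -30 -28 -26 -24 -22 -20 -18 -16
old 0.021 117 124 137 154 163 168 167 166 167 167 165 158 150 136 121 105 107 121 145 162 170 171 170 170 169 169 169 169 170 171 170 169 168 169 170 169 169 170 170 170 169
old 0.016 122 129 145 157 166 167 167 166 166 165 164 161 146 130 116 102 88 99 119 141 158 168 169 169 169 168 167 167 168 169 169 170 171 172 174 175 174 174 173 173 174
old 0.01 120 125 140 156 165 169 168 168 169 168 168 168 165 157 149 143 141 146 154 161 165 167 169 169 169 169 168 168 168 168 169 169 170 171 173 174 174 174 173 174 176
old 0.005 115 122 138 152 165 167 168 166 166 167 168 168 168 168 168 168 169 168 168 168 168 167 167 167 166 166 166 166 167 168 168 168 169 170 172 175 177 175 174 173 173
old -0.005 122 127 137 151 163 166 167 167 167 168 168 167 164 164 165 167 169 171 169 167 167 167 168 168 166 167 168 168 168 166 166 165 167 169 171 172 174 175 175 174 173
old -0.01 117 118 134 154 163 168 167 166 167 167 166 163 155 143
[... 1627 characters left out ...]
 180 186 185 179 171 165 162 159 155 149 148 149 154 157 160 157 155 156 158 162 162 161 160 160 161 161 163 163 161 159 159 159 159 159 159 159 159
0 [('tail top', np.float64(-79.8)), ('tail bot', np.float64(-76.0)), ('fin top back', np.float64(-68.7)), ('fin top front', np.float64(-58.3)), ('fin base back', np.float64(-47.6)), ('hole top', np.float64(-68.7)), ('nose', np.float64(52.5)), ('pin top', np.float64(-69.3))]
3.4 [('tail top', np.float64(-84.0)), ('tail bot', np.float64(-80.6)), ('fin top back', np.float64(-69.7)), ('fin top front', np.float64(-58.9)), ('fin base back', np.float64(-50.6)), ('hole top', np.float64(-72.5)), ('nose', np.float64(52.6)), ('pin top', np.float64(-69.3))]
```

Run:
```python
from h import *
hx=np.array([.2924,-.9563,0]);a=np.radians(30);X=hx*np.cos(a)+[0,0,np.sin(a)];Y=np.array([.9563,.2924,0]);Z=np.cross(X,Y)
O0=np.array([.4704,.0587,0])+.0558*hx;O0[2]=.075
c=pickle.load(open("side_e1.pkl","rb"))
for e,nx in((0,.054),(-.004,.0586)):
  O=O0+hx*e
  for ph in(0,3.4):
    q=np.radians(ph)
    for n,x,z in(("front",-23,40),("back",-33,40)):
        l=(x-65)/1e3;W=O+X*(nx+l*np.cos(q)+z/1e3*np.sin(q))+Z*(-l*np.sin(q)+z/1e3*np.cos(q))
        print(e,ph,n,[proj(c,W+Y*y).round(1).tolist() for y in(-.017,.017)])
f=cv2.cvtColor(c["frame"],cv2.COLOR_RGB2GRAY)
print("cols",list(range(278,304)))
for r in range(239,262):print(r,*f[r,278:304])
```

```text
0 0 front [[282.1, 246.4], [293.1, 244.4]]
0 0 back [[280.8, 247.0], [291.8, 245.0]]
0 3.4 front [[282.0, 244.5], [293.1, 242.4]]
0 3.4 back [[280.7, 244.9], [291.7, 242.8]]
-0.004 0 front [[282.1, 245.7], [293.1, 243.6]]
-0.004 0 back [[280.8, 246.3], [291.8, 244.2]]
-0.004 3.4 front [[282.0, 243.7], [293.1, 241.6]]
-0.004 3.4 back [[280.7, 244.1], [291.7, 242.1]]
cols [278, 279, 280, 281, 282, 283, 284, 285, 286, 287, 288, 289, 290, 291, 292, 293, 294, 295, 296, 297, 298, 299, 300, 301, 302, 303]
239 130 129 129 129 129 127 127 127 126 127 127 128 128 129 130 130 129 129 128 128 132 151 144 31 24 20
240 129 129 129 128 128 127 128 128 129 129 128 128 127 128 130 129 130 128 148 204 205 193 96 23 21 18
241 129 127 126 123 122 123 127 128 129 129 128 128 128 128 129 149 205 205 208 220 219 203 64 21 17 24
242 132 130 126 125 125 126 127 126 127 127 127 127 128 147 204 207 220 220 219 218 213 168 36 20 17 37
243 155 143 132 131 127 125 126 126 125 126 145 202 203 206 218 218 215 212 209 207 204 153 21 19 18 40
244 189 183 168 171 213 206 138 137 186 197 200 214 213 195 192 205 217 216
[... 1006 characters left out ...]
55 218 219 219 218 208 151 74 100 98 98 99 107 136 163 178 219 201 196 199 211 214 207 203 198 176 125
256 218 218 220 220 218 193 73 103 101 104 117 158 151 149 182 213 207 203 201 201 200 201 206 198 177 123
257 218 219 220 220 219 202 95 118 162 150 140 140 138 133 157 196 199 204 199 184 159 137 133 127 116 96
258 218 220 220 220 213 178 163 145 150 143 137 131 130 127 130 157 137 132 128 118 105 96 91 90 90 89
259 214 218 214 185 186 160 146 143 136 132 132 131 119 102 98 105 94 90 88 88 90 88 85 80 75 72
260 191 222 180 154 144 143 134 134 131 126 111 102 95 92 90 90 88 84 80 76 73 70 69 68 66 65
261 161 170 147 141 134 133 130 123 106 96 79 67 73 79 75 74 71 68 67 66 65 64 64 66 66 65
```

```bash
python3 -c "
from bench import *
print(sense()['t']);print(hand_in())"
```

```text
17.7
the job is handed in; nothing more can be done
None
```

The slide holder with the two holes is loaded on the deck, released, and the job is handed in at about 17.7 s. As far as the checks show, it lies flat with the holes over the pins.

- **How it was done:** I gripped the holder by the sides of its fin and tilted it by resting its nose lightly on the deck. I pushed it under both clips with its tail about 11° up. The push rose to about 11 N, fell off, then rose to about 15 N with no further travel, which I took as the stop. I then lowered the tail until it met firm contact, released it and backed away.
- **Flatness, good agreement:** The arm's position at that contact gave a tilt of about 0°, where resting on the pins would give about 3.4°. In the last side picture the fin's top edge is within half a pixel of the flat prediction, and about 2 pixels from the raised one.
- **Flatness, less clear:** The top view was ambiguous. The tail edge sat about 2 mm off the flat prediction, roughly halfway to the raised one.
- **Stop position:** The estimates disagreed by 1.5 to 5 mm between the pins in the picture and the push. Taken literally, the push put the carriage 1 mm outside its range, so I put that down to my error in locating the viewer's foot.
- **Forces:** The holder pressed on the viewer with about 19 N for a moment at the end of lowering, mostly straight down with about 5 N sideways. I eased off at once.
- **Not directly confirmed:** I could not see the pins in the holes or read the clips after release. The spare holder and bystanders look undisturbed in the last picture, but I did not measure them.

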